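# Dock a circuit board in its test jig with the draw latch

## Robot

A 6-joint arm with a two-finger parallel gripper is mounted at the origin on a cart in front of the work surface, level with it; the furniture and walls round the work are solid. World frame = base frame: x ahead of the robot, y to its left, z up, the work surface at z = 0. Lengths are in mm, angles in rad, forces in N, time in s.
With the tool pointing down it reaches from about 325 to 875 mm from the base axis. Payload 4.4 kg.
Tool frame: the origin (TCP) lies between the finger pads; the fingertips stand 8 mm ahead of it and the grasp point (between the pads) lies 11 mm behind it; z points along the fingers, y is the line along which they close (so a half turn about z gives the same grasp; the last joint's range is limited). The gripper opens to 85 mm and grips with 20 to 120 N. Pads are 22 mm wide; open, the fingers measure 114 mm over their backs; the gripper's body (76 mm by 85 mm) begins 54 mm behind the grasp point. The pads swing forward as they close: fully open they stand 13 mm farther back than shut.
Start: joints at [-1.371, 0.207, 1.542, -0, 1.393, -0.15], TCP at [197.046, -540.185, 239.282] pointing down, gripper open.
Joint ranges: [-2.73, 2.73], [-0.86, 2.22], [0.23, 2.46], [-1.11, 4.25], [0.08, 2.63], [-2.82, 2.82]. Speed limits (rad/s): [2.79, 2.79, 3.14, 3.14, 3.14, 3.14].

## Interface

Orientations are given as [roll, pitch, yaw] about the fixed x, y, z axes, in that order (R = Rz(yaw) Ry(pitch) Rx(roll)).
In Python, from bench import env gives the robot as it stands. The module is installed in compiled form; this text tells all that it offers.
- The arm moves only by the shell command python3 -m jog 'ROWS' [FORCE]. ROWS is JSON, a list that holds one entry, the list of rows, each a list of 7 numbers: the turn, a rotation vector about the tool's x, y, z in rad, then the shift along the tool's x, y, z in mm, then the finger opening in mm, from 0 to 85.4. A call has 1 to 20 rows; each row shifts and turns the commanded pose from where the row before left it, along the tool's axes as they then stand; what a row does not reach is not made up. A row lasts 1/8 s, in which the tool goes at most 62.5 mm and 10.7 degrees, less where a joint would pass 70% of its speed; a pose out of reach is approached as far as the arm can. A call with a gripper value outside its range is refused whole. The fingers move at their own pace and stop on an object; FORCE is the grip in N (left out, the last holds). Time passes only in rows, so rows that do not move let the fingers close. It gives the time, the measured TCP pose, the force, the opening and the grip force at its end, in the units of the state.
- env.sense(): the state, without advancing time (a new reading comes with each control period).
- env.camera(name): name is "scene" or "top" or "wrist"; returns the picture (400x640x3 uint8, red, green, blue); there is no depth.
- env.camera_params(name): a dict with "fx", "fy", "cx", "cy" (pixels), "xyz" and "orientation" of the camera in the world. Camera axes: x right, y up, looking along -z (the intrinsics and any distortion apply to the point x, -y, -z); pixel columns grow to the right and rows downward; lengths in mm; the calibration is good to about 2 mm. A picture is of the moment at which its call begins: read the wrist's pose just before it. camera_params takes no time and is no camera call; for the wrist camera it gives the pose at the moment of the call.
- env.sign_off(): hands the job in; it is judged then, once.
The state is a dict: "time": time; "joint_pos": joint angles; "dq": joint speeds; "joint_efforts": joint torques, N m; "ee_pos": TCP position; "ee_rot": TCP orientation; "contact_force": force on the tool from outside, world axes, zero at the start; "ft_torque": the same for the moment, N m; "gripper_width": opening from 0.0 (shut) to 1.0 (fully open); "grasp_force": force on a finger pad.
Only numpy, scipy, OpenCV 4.12 (cv2) and the standard library are available. Lean on these libraries where they do the work, as an engineer would, in place of code of your own. Each camera call takes 0.05 s, during which the arm holds its last target. There are 200 camera calls.

## Task

The circuit board on the sliding carriage has to be pressed home into the connector of its test jig. Hook the nose of the draw-latch claw under the lip of the grooved keeper block (its slotted mounting is not set exactly, so feel for the groove), then swing the lever over centre and down flat so that the latch pulls the carriage fully home, and let go. Work gently: no more than 30 N on the keeper or on the lever handle, and leave the solder spool, heat sink and flux bottle where they are.

Things in the scene. Friction and masses are not known exactly. Their poses are not given: they have to be found in the camera images.
- jig: fixed aluminium docking jig, origin on the bench; base plate x -150 to +66, y -72 to +72 mm, 8 mm thick. x points the way the carriage docks, to the black connector block (x 31 to 61, y -67 to 21, up to z = 34 mm); z up. The latch lies along x in the lane y = +46 mm; nothing else there stands above z = 50 mm
- keeper: steel foot 52 x 36 x 6 mm fixed on the jig in the latch lane at (30, 46, 8) mm, axes as the jig's, origin under its centre. By slotted holes it carries a steel block 36 mm long (x), 24 mm wide (y), flat top (land) at z = 31 mm, with a groove across y. The block is screwed tight, but its place is not measured: anywhere within 4.5 mm either way along x of the nominal
- groove_nominal (a point): nominal place of the groove, on the keeper's axis at the height of the land, not of the real block. Nominally in x from here: front land -20.5 to -6.5 mm, mouth of the groove -6.5 to +5.5 mm, back land +5.5 to +15.5 mm; floor 10 mm below the land. The edge of the front land is a lip 3 mm thick that overhangs the groove by 3 mm (included)
- carriage (a joint): sliding carriage with the circuit board: 0 = home in the connector, grows (m) as it stands back along the jig's -x, up to 0.009. Starts 6 to 7 mm back; a spring pushes it back there with 1.2 N per mm (8 N at home), friction 2 N. It carries the latch
- lever (a joint): latch lever, rad: 0 = flat, pointing to the jig's -x (closed, on its stop); pi/2 upright; opens to 2.1 (leaning to the keeper). Starts at 1.15 to 1.5, stays where left (0.03 N m). The claw hangs on its cross pin, 20 mm from the pivot towards the handle's end, 2.5 mm below the pivot when closed (over centre). From upright to closed it draws the claw 20 mm to -x, which pulls the carriage home
- pivot (a point): the lever's pivot axis (along the jig's y), on the carriage: (-55, 46, 45) mm of the jig when the carriage is home
- handle_end (a point): free end of the lever handle, 68 mm from the pivot
- handle: flat steel handle of the lever, 28 mm wide (y), 5 mm thick, from 22 to 70 mm from the pivot; origin at the pivot, its -x runs along the handle; its z face is the one to push (looks to the jig's +x when upright, up when closed). Closing needs about 4 to 8 N near its end
- claw: hook head of the claw, origin in its middle, 95 mm from the lever's cross pin, x along the claw away from the pin, z up. It hinges about y on the pin (stiff: stays where put, 0.035 N m; starts raised 0.3 to 0.7 rad, nose well above the keeper) and is sprung along x: gives up to 12.5 mm at 10.5 N plus 0.8 N per mm
- claw_lug (a point): middle of the upright finger lug on the claw head: 14 mm wide (y), 10 mm long (x), 18 mm tall (z); its centre 11.5 mm above and 5 mm behind the head's origin, its foot 9 mm below this point. Pinch it across y with the fingertips, which then clear the keeper; pinch lightly (about 8 N), for the claw must turn a little between the fingers, and a hard pinch hides the feel
- claw_nose (a point): lower end of the claw's nose, 13 mm below the head's origin. Nose 4 mm thick (x), 16 mm wide, 10.5 mm long, with a toe at its lower end 2.5 mm to -x (towards the pin), 3.5 mm high. It must go down the mouth to the floor of the groove, then be drawn to -x, toe under the lip, until the nose bears on the lip; not drawn back, it lifts out as the lever turns
- solder_spool: bystander: solder spool, 49 mm wide, 43 mm tall; leave it
- heat_sink: bystander: finned heat sink 30 x 30 x 17 mm; leave it
- flux_bottle: bystander: small bottle with a dark cap, 30 mm wide, 74 mm tall; leave it

How it is judged (in metres and radians):
On the way, in this order (a step that is already met when the one before it is completed fails the run):
1. the nose of the claw is down in the groove of the keeper with the lever still up (z of claw_nose in the frame of keeper below 0.0265 m and x of claw_nose in the frame of keeper between -0.012 and 0.0105 m and value of joint lever above 0.9 rad), for 0.2 s.
2. the lever is down and the carriage is home, with the claw in the groove (value of joint lever below 0.06 rad and value of joint carriage below 0.0012 m and z of claw_nose in the frame of keeper below 0.0265 m), for 0.2 s.
At the end, for the whole second after the job is handed in: Lever within 0.06 rad of flat, carriage within 1.2 mm of home, the nose of the claw in the keeper's groove (its lower end at least 4.5 mm below the land, so hooked under the lip), bystanders at rest within 20 mm of where they stood (all of step 2 and x of claw_nose in the frame of keeper between -0.012 and 0.0105 m and linear speed of each of heat_sink, solder_spool, flux_bottle below 0.02 m/s); the robot touches nothing.
It fails at once if the claw is forced against the keeper with more than 35 N (contact force between claw and keeper above 35 N).
It fails at once if the fingers press the lever handle with more than 35 N (contact force between the fingers and handle above 35 N).
It fails at once if the solder spool is moved by more than 20 mm (distance of solder_spool from where it was at the start of the episode above 0.02 m).
It fails at once if the heat sink is moved by more than 20 mm (distance of heat_sink from where it was at the start of the episode above 0.02 m).
It fails at once if the flux bottle is moved by more than 20 mm (distance of flux_bottle from where it was at the start of the episode above 0.02 m).
It also fails if it takes over 59 s, if anything falls off the work surface, if the arm or the gripper's body presses on something with over 40 N, if the wrist force passes 120 N, or if a joint passes its speed limit or range.

## Working session

There is one attempt and no reset: what is moved stays moved. The work goes in short steps, Python scripts to look and compute and a shell command to move; the robot and the scene stay as the last step left them, time stands still between calls to the robot, and variables do not carry over. Pictures are saved under pics/ and viewed, at most 10 in all, crops included, and the job is handed in when it is done.

```bash
mkdir -p pics
cat > h.py <<'E'
from bench import env
import numpy as np, cv2
from scipy.spatial.transform import Rotation as R
def K(n):
    p=env.camera_params(n); return p
def proj(n,P,p=None):
    p=p or K(n); q=R.from_euler('xyz',p['orientation']).inv().apply(np.atleast_2d(P)-np.array(p['xyz']))
    return np.c_[p['cx']+p['fx']*q[:,0]/-q[:,2], p['cy']+p['fy']*-q[:,1]/-q[:,2]]
def ray(n,uv,z,p=None):
    p=p or K(n); uv=np.atleast_2d(uv).astype(float)
    d=np.c_[(uv[:,0]-p['cx'])/p['fx'],-(uv[:,1]-p['cy'])/p['fy'],-np.ones(len(uv))]
    d=R.from_euler('xyz',p['orientation']).apply(d); o=np.array(p['xyz'])
    return o+d*((z-o[2])/d[:,2])[:,None]
def snap(n,f):
    im=env.camera(n)[:,:,::-1].copy(); cv2.imwrite('pics/'+f,im); return im
E
python3 - <<'E'
from h import *
for n in('scene','top'):
    snap(n,n+'0.png'); print(env.camera_params(n))
print(env.sense())
E
```

```text
{'fx': 481.8402072967507, 'fy': 481.8402072967507, 'cx': 324.8172890762539, 'cy': 201.27237415177004, 'xyz': array([ 15.93549857, 633.17692896, 498.15591791]), 'orientation': array([ 1.04266183,  0.02531068, -2.33388845])}
{'fx': 400.3985902480704, 'fy': 400.3985902480704, 'cx': 320.47104359169873, 'cy': 206.34594664532577, 'xyz': array([367.49905772, 124.37055823, 890.30166576]), 'orientation': array([ 0.24576332,  0.00538648, -1.44573746])}
{'time': 0.1, 'joint_pos': array([-1.37152616e+00,  2.07349534e-01,  1.54283001e+00,  7.85675256e-06,
        1.39348731e+00, -1.50496648e-01]), 'dq': array([-1.81411847e-04, -2.01164400e-03, -2.97298644e-03, -9.14815609e-04,
       -4.67805344e-05, -2.35604837e-03]), 'joint_efforts': array([-1.69529626e-04, -3.84089613e+01, -2.92546231e+01, -1.34080178e-04,
        4.89679776e-03,  2.32991022e-05]), 'ee_pos': array([ 196.89966017, -539.52380182,  238.2245061 ]), 'ee_rot': array([-3.13954306e+00, -3.18625467e-04,  3.49765097e-01]), 'contact_force': array([-0.29206941, -0.35189583,  0.99293863]), 'ft_torque': array([-0.01833231,  0.04731035, -0.01309692]), 'grasp_force': 0.0, 'gripper_width': 1.0012997230134244}
```

View pics/scene0.png

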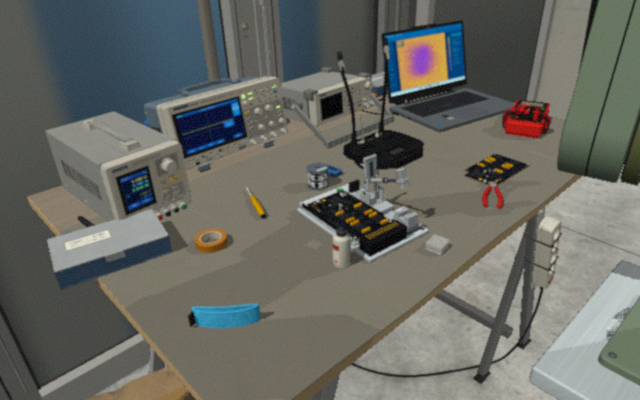

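View pics/top0.png

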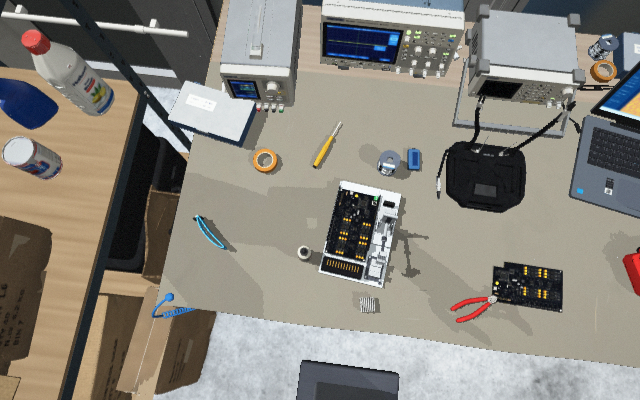

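The top view shows the jig at about (360,233). Its connector is at the lower end (340,268) and the latch lane is on the right, so jig +x points towards the robot. The spool is at (388,163), the bottle at (304,253) and the heat sink at (368,305). I'll zoom in on both views.

Run:
```python
from h import *
a=cv2.imread('pics/top0.png')[170:300,305:435]; b=cv2.imread('pics/scene0.png')[140:265,290:440]
a=cv2.resize(a,None,fx=4.6,fy=4.6,interpolation=cv2.INTER_CUBIC)[:598]; cv2.imwrite('pics/a.png',a)
b=cv2.resize(b,None,fx=5,fy=5-.3,interpolation=cv2.INTER_CUBIC)[:598]; cv2.imwrite('pics/b.png',b); print(a.shape,b.shape)
```

```text
(598, 598, 3) (588, 750, 3)
```

View pics/a.png

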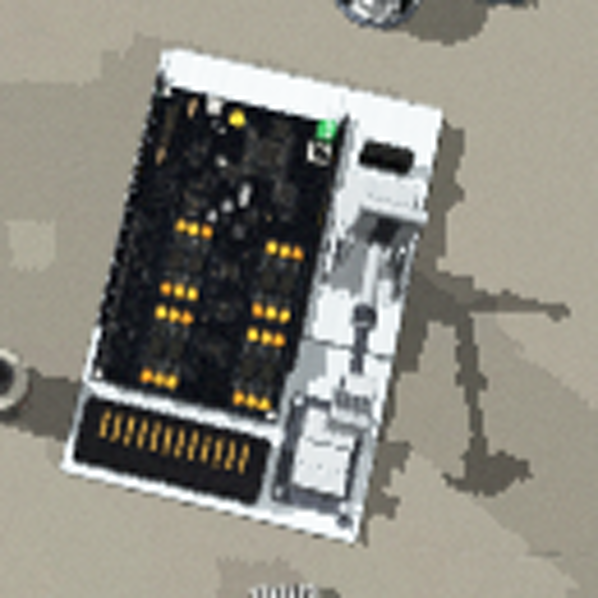

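View pics/b.png

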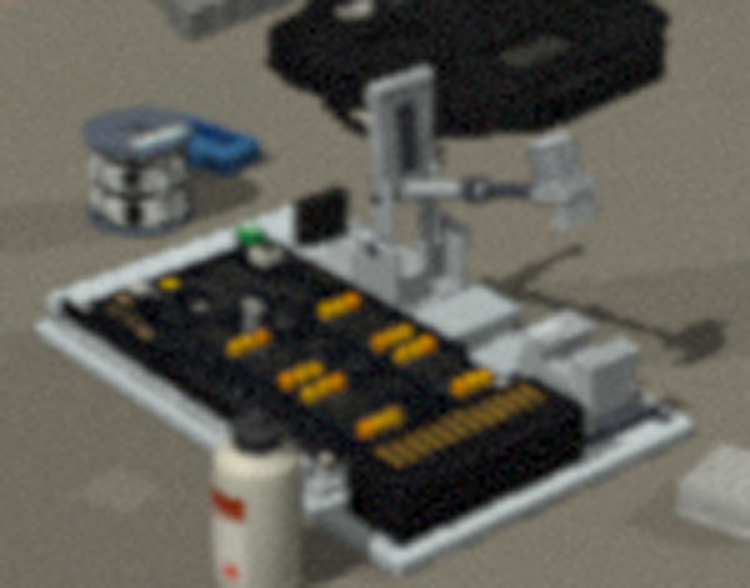

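```bash
cat >> h.py <<'E'
def jigfit(W,J):
    c=W[:,:2].mean(0); j=J.mean(0); A=(J-j); B=W[:,:2]-c
    th=np.arctan2((A[:,0]*B[:,1]-A[:,1]*B[:,0]).sum(),(A*B).sum())
    Rm=np.array([[np.cos(th),-np.sin(th)],[np.sin(th),np.cos(th)]]); return th,Rm,c-Rm@j
E
python3 - <<'E'
from h import *
uv=np.array([[165,52],[440,108],[62,468],[358,545]])/4.6+[305,170]
J=np.array([[-150,-72],[-150,72],[66,-72],[66,72]])
W=ray('top',uv,8); th,Rm,t=jigfit(W,J); print(th,t,'res',(Rm@J.T).T+t-W[:,:2])
# scene corners
us=np.array([[40,325],[392,570],[690,420]])/[5,4.7]+[290,140]
Ws=ray('scene',us,[4,4,8] and 8); print('scene',Ws, (Rm@np.array([[-150,-72],[66,-72],[66,72]]).T).T+t)
def jw(p): return np.r_[Rm@np.array(p[:2])+t,p[2]]
# lug: rays in lane plane y=46 from scene & top -> jig x,z
def lane(n,uv,y=46):
    a=ray(n,uv,0)[0];b=ray(n,uv,100)[0]
    A=Rm.T@(a[:2]-t);B=Rm.T@(b[:2]-t);s=(y-A[1])/(B[1]-A[1]); return (A+s*(B-A))[0],100*s
for nm,p,y in(('lugtop',(555,138),46),('lug mid near edge',(540,170),39),('pin',(402,188),46),('handle end top',(425,72),60),('handle end topL',(372,85),32),('keeper front top?',(555,325),46),('keeper back top',(637,345),34),('keeper b top',(605,340),46)): print(nm,lane('scene',np.array([p])/[5,4.7]+[290,140],y))
for nm,p in(('spool',(388,160)),('sink',(368,305)),('bottle',(304,253))):
    w=ray('top',p,dict(spool=43,sink=17,bottle=74)[nm])[0]; print(nm,w,Rm.T@(w[:2]-t))
print('lug top xy at z95:',ray('top',np.array([[353,395]])/4.6+[305,170],90),jw((20,46,0)))
E
```

```text
3.0327537456298828 [496.33105236  64.26346919] res [[ 1.85859692  2.13069532]
 [-1.61748375 -2.04539435]
 [-1.4197462   0.35285522]
 [ 1.17863303 -0.43815619]]
scene [[647.81194484 119.16019299   8.        ]
 [436.99194059 147.65543205   8.        ]
 [423.06140263   1.33112557   8.        ]] [[ 6.53264425e+02  1.19543814e+02]
 [ 4.38542521e+02  1.43006631e+02]
 [ 4.22900643e+02 -1.41304866e-01]]
lugtop (np.float64(13.63388792773074), np.float64(117.66836230257942))
lug mid near edge (np.float64(14.061823532780068), np.float64(106.76366206938772))
pin (np.float64(-64.20354767067413), np.float64(65.33644057703812))
handle end top (np.float64(-68.29277744763436), np.float64(111.64363569850121))
handle end topL (np.float64(-66.90929492465361), np.float64(114.94009341952625))
keeper front top? (np.float64(19.594862052374744), np.float64(38.91030005399973))
keeper back top (np.float64(69.36243152151988), np.float64(58.162109215719006))
keeper b top (np.float64(44.11293395737938), np.float64(43.652022182860165))
spool [702.93322831  18.35477017  43.        ] [-210.36648181   23.19506594]
sink [383.08442911  29.68355805  17.        ] [108.82031705  46.67661651]
bottle [468.474884   175.40669486  74.        ] [  39.76417907 -107.45972637]
lug top xy at z95: [[480.06824708  19.54623303  90.        ]] [471.45268353  20.70813927   0.        ]
```

The jig is at about (496,64) with yaw 3.033. The lug is near jig (14,46,107), the lever is at about 1.4 rad, and the claw is raised about 0.37 rad. These agree with the lengths given. Next I'll move above the lug.

```bash
python3 -m jog '[[[0,0,0.153,0,0,0,45],[0,0,0.153,0,0,0,45],[0,0,0.153,0,0,0,45],[0,0,0,18,-49,2,45],[0,0,0,18,-49,2,45],[0,0,0,18,-49,2,45],[0,0,0,18,-49,2,45],[0,0,0,18,-49,2,45],[0,0,0,18,-49,2,45],[0,0,0,18,-49,2,45],[0,0,0,18,-49,2,45],[0,0,0,18,-49,2,45],[0,0,0,18,-49,2,45],[0,0,0,18,-49,2,45],[0,0,0,18,-49,2,45],[0,0,0,0,0,0,45],[0,0,0,0,0,0,45]]]' 8
python3 - <<'E'
from h import *
s=env.sense(); print(s['time'],s['ee_pos'],s['ee_rot'],s['gripper_width']); p=K('wrist'); print(p); im=snap('wrist','w1.png'); im=snap('scene','s1.png')
cv2.imwrite('pics/s1c.png',cv2.resize(im[140:265,290:440],None,fx=5,fy=4.7,interpolation=cv2.INTER_CUBIC))
E
```

```text
time: 2.22
ee_pos: [475.2, 20.6, 214.7]
ee_rot: [3.141, 0.001, -0.108]
contact_force: [-0.1, 1.1, 0.1]
gripper_width: 0.528
grasp_force: 0.0
2.225 [475.21697852  20.62069087 214.74005151] [ 3.14099593e+00  1.48639619e-03 -1.08470180e-01] 0.5275569938358158
{'fx': 317.7107809197968, 'fy': 317.7107809197968, 'cx': 318.0826775969814, 'cy': 197.69905686272742, 'xyz': array([558.39298629,  12.87030699, 350.80514692]), 'orientation': array([-3.32318621e-01,  9.01030545e-04, -1.67935290e+00])}
```

View pics/w1.png

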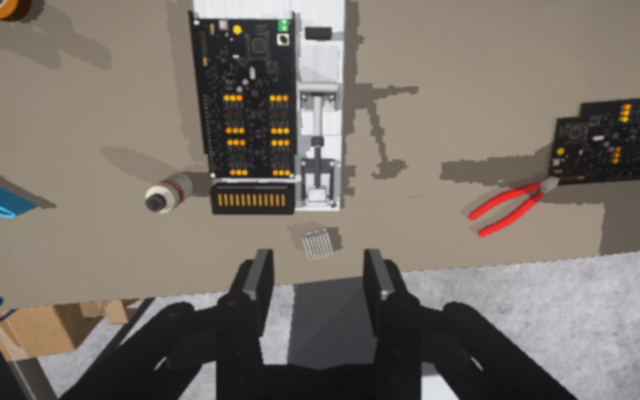

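The wrist view has the claw rod at column 317, the lug and head at about (318,195), and the plate's right edge from (345,0) to (341,210). The fingers are centred on column 318. I'll check these against the jig fit.

Run:
```python
from h import *
th=3.0328;t=np.array([496.33,64.26]);c,s=np.cos(th),np.sin(th);Rm=np.array([[c,-s],[s,c]])
J=lambda w:(w[:,:2]-t)@Rm
print('plate R edge',J(ray('wrist',[[345,3],[341,210]],8)))
print('plate BL',J(ray('wrist',[[211,213]],8)),'conn top far corners y-67,21; x31', J(ray('wrist',[[212,183],[294,181]],34)))
print('rod',J(ray('wrist',[[317,110]],72)),'lug',J(ray('wrist',[[318,195]],110)))
im=cv2.imread('pics/w1.png')[60:220,280:360]; im=cv2.resize(im,None,fx=3.7,fy=3.7,interpolation=cv2.INTER_CUBIC)
b=cv2.imread('pics/s1c.png')[:470,260:730]; o=np.zeros((592,780,3),np.uint8); o[:592,:296]=im[:592]; o[:470,300:770]=b; cv2.imwrite('pics/c2.png',o)
```

```text
plate R edge [[-143.3405949    70.56933899]
 [  65.93826634   71.29061006]]
plate BL [[ 69.43704546 -79.67899088]] conn top far corners y-67,21; x31 [[ 25.54184497 -65.41163788]
 [ 23.52610375  19.89974568]]
rod [[-49.91176223  44.14632251]] lug [[13.42930875 44.91402014]]
```

View pics/c2.png

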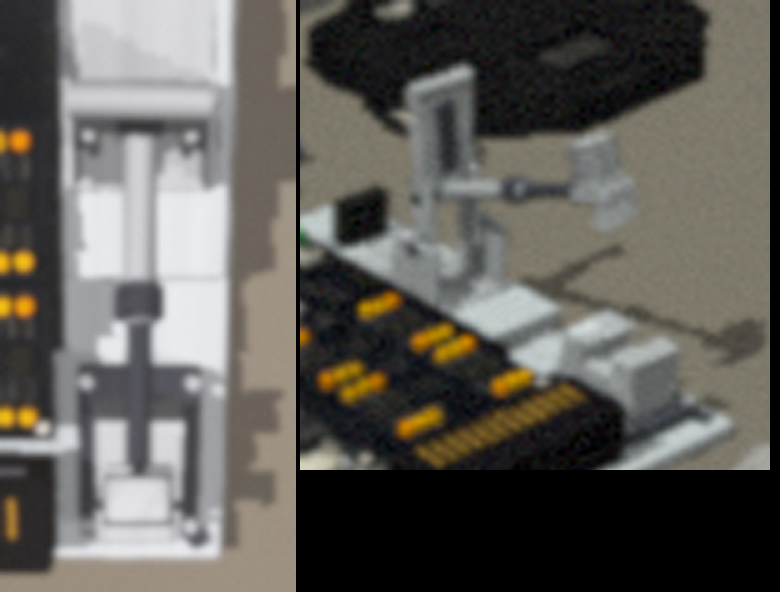

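```bash
python3 -m jog '[[[0,0,0,1,-0.7,40,45],[0,0,0,0,0,40,45],[0,0,0,0,0,25.5,40],[0,0,0,0,0,0,25],[0,0,0,0,0,0,25],[0,0,0,0,0,0,20],[0,0,0,0,0,0,12],[0,0,0,0,0,0,12],[0,0,0,0,0,0,12],[0,0,0,0,0,0,12]]]' 8
python3 - <<'E'
from h import *
s=env.sense(); print(s['time'],s['ee_pos'],s['gripper_width']*85.4,s['grasp_force'],s['contact_force'])
im=snap('scene','s2.png'); w=snap('wrist','w2.png')
o=np.zeros((590,800,3),np.uint8); o[:588,:400]=cv2.resize(w[130:340,246:390],(400,588)); o[:400,402:798]=cv2.resize(im[140:240,330:429],(396,400),interpolation=cv2.INTER_CUBIC); cv2.imwrite('pics/c3.png',o)
E
```

```text
time: 3.58
ee_pos: [477.3, 21.3, 110.0]
ee_rot: [3.141, -0.001, -0.109]
contact_force: [0.8, -0.3, 0.8]
gripper_width: 0.153
grasp_force: 21.6
3.575 [477.25017406  21.32045327 110.04923076] 13.044671994524483 21.649362444877625 [ 0.81637838 -0.33432702  0.83028884]
```

View pics/c3.png

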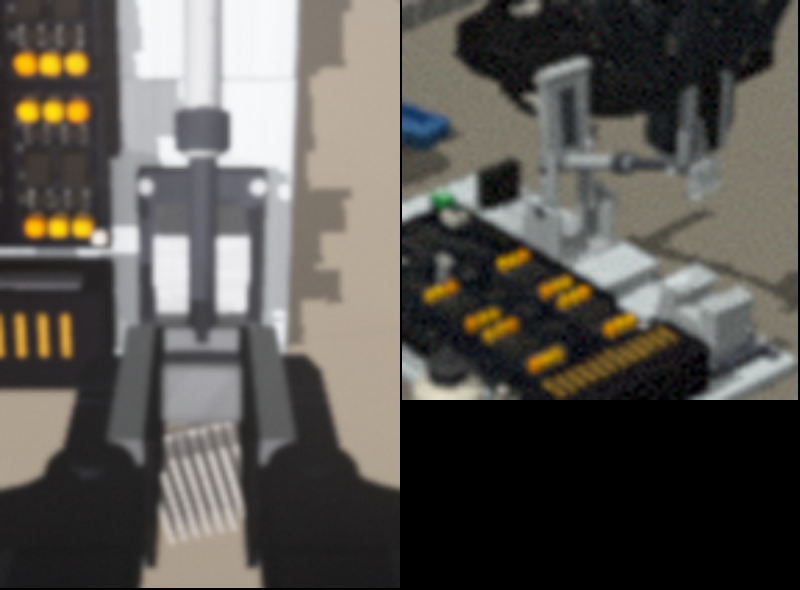

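The lug is gripped between the pads at an opening of 13.0 mm. I'll swing the claw down on its arc to just above the front land.

```bash
python3 -m jog '[[[0,0,0,-1.5,0,4,13.6],[0,0,0,-1.5,0,5,13.6],[0,0,0,-1.5,0,5,13.6],[0,0,0,-1.5,0,5,13.6],[0,0,0,-1,0,5,13.6],[0,0,0,-1,0,5,13.6],[0,0,0,0,0,5,13.6],[0,0,0,0.5,0,5,13.6],[0,0,0,1,0,5,13.6],[0,0,0,0,0,0,13.6]]]' 8; python3 -m jog '[[[0,0,0,0.5,0,1,13.6],[0,0,0,0,0,0,13.6]]]' 8
```

```text
time: 4.92
ee_pos: [470.3, 22.1, 65.5]
ee_rot: [3.142, 0.001, -0.109]
contact_force: [-3.3, -0.3, 2.4]
gripper_width: 0.161
grasp_force: 11.0
time: 5.18
ee_pos: [470.6, 22.1, 65.3]
ee_rot: [3.142, 0.001, -0.109]
contact_force: [-7.1, 0.2, 8.5]
gripper_width: 0.16
grasp_force: 11.7
```

Run:
```python
from h import *
s=env.sense(); print(s['contact_force'],s['ft_torque'])
im=snap('scene','s3.png'); w=snap('wrist','w3.png')
o=np.zeros((590,800,3),np.uint8); o[:500,:300]=cv2.resize(w[130:330,258:378],(300,500)); o[:550,302:797]=cv2.resize(im[145:245,335:425],(495,550),interpolation=cv2.INTER_CUBIC); cv2.imwrite('pics/c4.png',o)
```

```text
[-7.06574947  0.21709294  8.48194982] [ 0.01129033  1.05666896 -0.04841333]
```

View pics/c4.png

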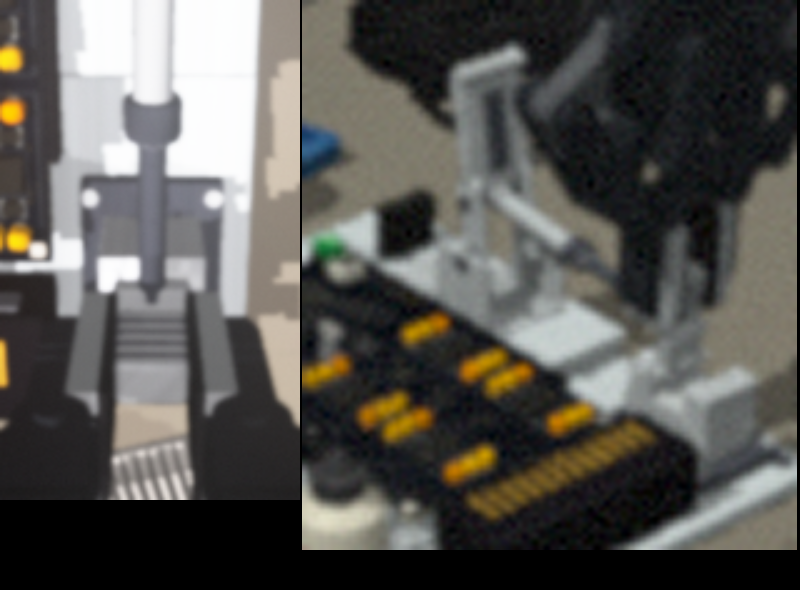

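The nose is resting on the front land just short of the groove. The fingers hold only the upper part of the lug, so I'll regrip 6 mm lower.

```bash
python3 -m jog '[[[0,0,0,0,0,0,24],[0,0,0,0,0,0,24],[0,0,0,0,0,3,24],[0,0,0,0,0,3,24],[0,0,0,0,0,0,24]]]' 8;  python3 -m jog '[[[0,0,0,0,0,0,13.6],[0,0,0,0,0,0,13.6],[0,0,0,0,0,0,13.6]]]' 8; python3 -m jog '[[[0,0,0,-1,0,0,13.6],[0,0,0,0,0,0,13.6]]]' 8
```

```text
time: 5.9
ee_pos: [470.6, 22.1, 58.3]
ee_rot: [-3.142, 0.001, -0.109]
contact_force: [0.1, -0.7, -0.2]
gripper_width: 0.287
grasp_force: 0.0
time: 6.28
ee_pos: [470.8, 22.0, 58.7]
ee_rot: [3.142, 0.0, -0.109]
contact_force: [-0.2, -0.5, -0.2]
gripper_width: 0.174
grasp_force: 20.8
time: 6.52
ee_pos: [470.4, 22.1, 59.0]
ee_rot: [3.142, -0.001, -0.109]
contact_force: [1.6, -0.1, -1.3]
gripper_width: 0.175
grasp_force: 20.8
```

```bash
python3 -m jog '[[[0,0,0,-1,0,0.7,14.9],[0,0,0,0,0,0,14.9]]]' 8;  python3 -m jog '[[[0,0,0,-1,0,0.7,14.9],[0,0,0,0,0,0,14.9]]]' 8; python3 -m jog '[[[0,0,0,-1,0,0.3,14.9],[0,0,0,0,0,0,14.9]]]' 8
```

```text
time: 6.78
ee_pos: [469.9, 22.1, 58.6]
ee_rot: [3.142, -0.002, -0.109]
contact_force: [2.5, 0.4, 0.5]
gripper_width: 0.175
grasp_force: 21.0
time: 7.02
ee_pos: [469.8, 22.1, 58.5]
ee_rot: [-3.142, -0.004, -0.109]
contact_force: [3.5, 0.8, 2.8]
gripper_width: 0.176
grasp_force: 21.3
time: 7.28
ee_pos: [469.0, 22.2, 58.3]
ee_rot: [3.142, -0.004, -0.109]
contact_force: [5.3, 0.4, 5.6]
gripper_width: 0.174
grasp_force: 21.4
```

```bash
python3 -m jog '[[[0,0,0,-1,0,0,15.6],[0,0,0,0,0,0,15.6]]]' 8;  python3 -m jog '[[[0,0,0,-1,0,0,15.6],[0,0,0,0,0,0,15.6]]]' 8; python3 -m jog '[[[0,0,0,-1,0,0,15.6],[0,0,0,0,0,0,15.6]]]' 8
```

```text
time: 7.52
ee_pos: [467.9, 22.3, 58.1]
ee_rot: [3.142, -0.004, -0.109]
contact_force: [5.3, -0.3, 4.2]
gripper_width: 0.184
grasp_force: 8.3
time: 7.78
ee_pos: [466.9, 22.4, 58.1]
ee_rot: [3.142, -0.004, -0.109]
contact_force: [5.2, -0.8, 4.4]
gripper_width: 0.18
grasp_force: 8.2
time: 8.02
ee_pos: [465.7, 22.5, 57.9]
ee_rot: [3.142, -0.004, -0.109]
contact_force: [5.0, -0.1, 3.2]
gripper_width: 0.181
grasp_force: 8.2
```

```bash
python3 -m jog '[[[0,0,0,-1,0,0.2,15.6],[0,0,0,0,0,0,15.6]]]' 8;  python3 -m jog '[[[0,0,0,-1,0,0.2,15.6],[0,0,0,0,0,0,15.6]]]' 8; python3 -m jog '[[[0,0,0,-1,0,0.2,15.6],[0,0,0,0,0,0,15.6]]]' 8
```

```text
time: 8.28
ee_pos: [464.9, 22.6, 57.8]
ee_rot: [3.142, -0.004, -0.109]
contact_force: [4.9, -1.2, 4.3]
gripper_width: 0.183
grasp_force: 8.2
time: 8.52
ee_pos: [463.8, 22.7, 57.6]
ee_rot: [3.142, -0.004, -0.109]
contact_force: [4.7, 0.8, 3.8]
gripper_width: 0.182
grasp_force: 8.2
time: 8.78
ee_pos: [460.7, 23.1, 56.2]
ee_rot: [3.142, 0.001, -0.109]
contact_force: [3.1, -1.3, 0.7]
gripper_width: 0.183
grasp_force: 7.9
```

The vertical force vanished and z dropped, so the nose is at the groove mouth. I'll lower it in.

```bash
python3 -m jog '[[[0,0,0,0,0,1.5,15.6],[0,0,0,0,0,1.5,15.6],[0,0,0,0,0,0,15.6]]]' 8;  python3 -m jog '[[[0,0,0,0,0,2,15.6],[0,0,0,0,0,0,15.6]]]' 8; python3 -m jog '[[[0,0,0,0,0,2,15.6],[0,0,0,0,0,0,15.6]]]' 8
```

```text
time: 9.15
ee_pos: [460.0, 23.2, 52.8]
ee_rot: [-3.142, 0.002, -0.109]
contact_force: [1.7, -0.6, 0.0]
gripper_width: 0.186
grasp_force: 7.8
time: 9.4
ee_pos: [459.9, 23.3, 50.9]
ee_rot: [-3.142, 0.002, -0.109]
contact_force: [-0.4, -0.7, -0.3]
gripper_width: 0.184
grasp_force: 7.8
time: 9.65
ee_pos: [460.3, 23.2, 49.0]
ee_rot: [-3.142, 0.002, -0.109]
contact_force: [0.2, 0.2, -0.6]
gripper_width: 0.182
grasp_force: 7.8
```

```bash
python3 -m jog '[[[0,0,0,0,0,1.5,15.6],[0,0,0,0,0,0,15.6]]]' 8;  python3 -m jog '[[[0,0,0,0,0,1,15.6],[0,0,0,0,0,0,15.6]]]' 8
```

```text
time: 9.9
ee_pos: [460.5, 23.2, 48.5]
ee_rot: [3.142, 0.002, -0.109]
contact_force: [-2.9, 0.0, 6.7]
gripper_width: 0.183
grasp_force: 8.4
time: 10.15
ee_pos: [460.8, 23.2, 48.0]
ee_rot: [3.142, 0.001, -0.109]
contact_force: [-4.3, 0.2, 10.3]
gripper_width: 0.183
grasp_force: 8.9
```

The nose is on the floor, about 9.5 mm below the land. I'll ease up a little and draw it back under the lip.

```bash
python3 -m jog '[[[0,0,0,1,0,-1.5,15.6],[0,0,0,1,0,0,15.6],[0,0,0,0,0,0,15.6]]]' 8;  python3 -m jog '[[[0,0,0,1,0,0,15.6],[0,0,0,1,0,0,15.6],[0,0,0,0,0,0,15.6]]]' 8; python3 -m jog '[[[0,0,0,1,0,0,15.6],[0,0,0,1,0,0,15.6],[0,0,0,0,0,0,15.6]]]' 8
```

```text
time: 10.52
ee_pos: [462.0, 23.0, 48.2]
ee_rot: [-3.142, 0.003, -0.109]
contact_force: [-4.5, -0.7, 3.5]
gripper_width: 0.184
grasp_force: 8.4
time: 10.9
ee_pos: [463.3, 22.9, 48.1]
ee_rot: [-3.142, 0.004, -0.109]
contact_force: [-5.2, 0.1, 6.9]
gripper_width: 0.182
grasp_force: 8.5
time: 11.28
ee_pos: [464.6, 22.8, 48.0]
ee_rot: [3.142, 0.006, -0.109]
contact_force: [-7.5, 1.5, 8.8]
gripper_width: 0.184
grasp_force: 8.7
```

```bash
python3 -m jog '[[[0,0,0,1,0,-1,15.6],[0,0,0,1,0,0,15.6],[0,0,0,0,0,0,15.6]]]' 8;  python3 -m jog '[[[0,0,0,1,0,-0.3,15.6],[0,0,0,1,0,0,15.6],[0,0,0,0,0,0,15.6]]]' 8
```

```text
time: 11.65
ee_pos: [465.0, 22.7, 48.1]
ee_rot: [3.142, 0.009, -0.109]
contact_force: [-8.7, 0.2, 5.0]
gripper_width: 0.182
grasp_force: 8.5
time: 12.02
ee_pos: [466.1, 22.6, 48.0]
ee_rot: [3.142, 0.011, -0.109]
contact_force: [-9.4, -0.0, 4.7]
gripper_width: 0.183
grasp_force: 8.4
```

```bash
python3 -m jog '[[[0,0,0,0,0,-2,15.2],[0,0,0,0,0,0,15.2]]]' 8;  python3 -m jog '[[[0,0,0,0,0,-2,15.2],[0,0,0,0,0,0,15.2]]]' 8; python3 -m jog '[[[0,0,0,0,0,-1.5,15.2],[0,0,0,0,0,0,15.2]]]' 8
```

```text
time: 12.28
ee_pos: [466.2, 22.6, 49.4]
ee_rot: [-3.142, 0.01, -0.109]
contact_force: [-8.4, 0.2, -0.9]
gripper_width: 0.183
grasp_force: 12.1
time: 12.52
ee_pos: [466.4, 22.6, 50.9]
ee_rot: [-3.142, 0.01, -0.109]
contact_force: [-5.7, 0.4, -6.8]
gripper_width: 0.178
grasp_force: 11.7
time: 12.78
ee_pos: [467.8, 22.4, 53.0]
ee_rot: [-3.141, 0.007, -0.109]
contact_force: [-5.8, 0.5, -11.1]
gripper_width: 0.182
grasp_force: 10.1
```

Lifting is resisted with 11 N, so the toe is under the lip. I'll set it back down, release and look.

```bash
python3 -m jog '[[[0,0,0,0,0,2,15.2],[0,0,0,0,0,2,15.2],[0,0,0,0,0,0.5,15.2],[0,0,0,0,0,0,15.2]]]' 8;  python3 -m jog '[[[0,0,0,0,0,0,26],[0,0,0,0,0,0,26],[0,0,0,0,0,-20,26],[0,0,0,0,0,-40,26],[0,0,0,0,0,-40,26]]]' 8
python3 - <<'E'
from h import *
s=env.sense(); print(s['contact_force'],s['ee_pos'])
im=snap('scene','s4.png'); w=snap('wrist','w4.png'); t=snap('top','t4.png')
o=np.zeros((590,800,3),np.uint8); o[:590,:348]=cv2.resize(w[70:240,270:370],(348,590)); o[:495,350:795]=cv2.resize(im[145:244,335:424],(445,495),interpolation=cv2.INTER_CUBIC); cv2.imwrite('pics/c5.png',o)
E
```

```text
time: 13.28
ee_pos: [469.2, 22.3, 51.8]
ee_rot: [3.142, 0.005, -0.109]
contact_force: [-11.8, 0.0, 7.5]
gripper_width: 0.178
grasp_force: 11.4
time: 13.9
ee_pos: [472.7, 21.8, 153.0]
ee_rot: [-3.142, -0.004, -0.109]
contact_force: [0.1, -0.7, 0.5]
gripper_width: 0.303
grasp_force: 0.0
[ 0.12989699 -0.6774635   0.46109955] [472.700805    21.75775853 153.04282121]
```

View pics/c5.png

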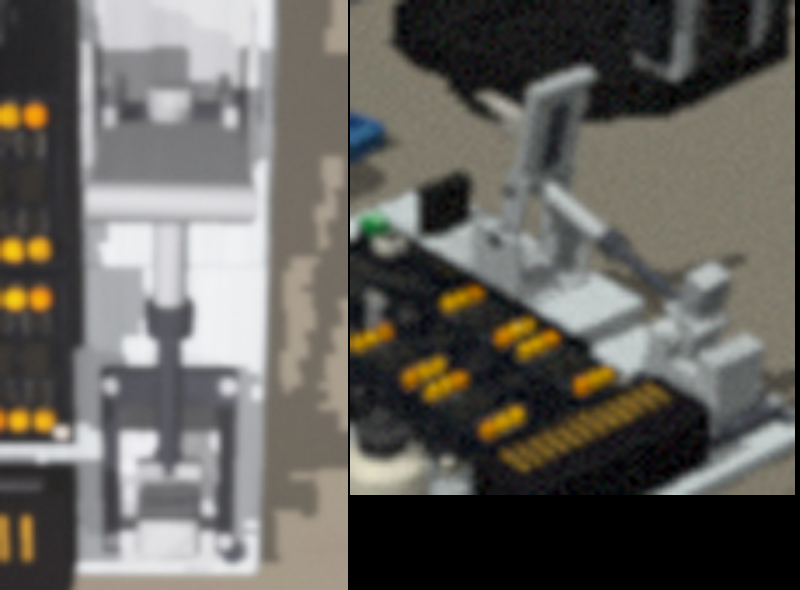

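```bash
cat >> h.py <<'E'
th=3.0328;t=np.array([496.33,64.26]);c,s_=np.cos(th),np.sin(th);Rm=np.array([[c,-s_],[s_,c]])
def lane(n,uv,y=46):
    a=ray(n,uv,0)[0];b=ray(n,uv,100)[0]
    A=Rm.T@(a[:2]-t);B=Rm.T@(b[:2]-t);k=(y-A[1])/(B[1]-A[1]); return np.round([(A+k*(B-A))[0],100*k],1)
E
python3 - <<'E'
from h import *
def S(p): return np.array([[335+(p[0]-350)/5,145+p[1]/5]])
for n,p,y in(('lug top centre',(710,275),46),('lug top near-left corner',(683,280),39),('lug top right far corner',(728,270),53),('handle end near',(530,88),32),('handle end far',(595,72),60),('back block top front-left',(705,355),34),('backblock top right',(760,345),46),('rod pin',(545,185),46),('front block top left',(655,335),34)): print(n,lane('scene',S(p),y))
# wrist: predicted jig points -> check handle end / lug top in wrist
p=K('wrist')
def W(q): return np.array([[270+q[0]/3.48,70+q[1]/3.47]])
for z in(50,55,60,65): print('lug top wrist at z',z,((ray('wrist',W((170,490)),z)[:,:2]-t)@Rm).round(1))
for z in(105,110): print('handle end wrist',z,((ray('wrist',W((170,210)),z)[:,:2]-t)@Rm).round(1))
E
```

```text
lug top centre [32.6 64. ]
lug top near-left corner [26.3 61.8]
lug top right far corner [34.6 64.4]
handle end near [-48.7 112.3]
handle end far [-43.8 112. ]
back block top front-left [43.7 40.6]
backblock top right [58.3 46.9]
rod pin [-54.   65.1]
front block top left [19.  37.2]
lug top wrist at z 50 [[26.4 43.9]]
lug top wrist at z 55 [[24.5 43.9]]
lug top wrist at z 60 [[22.6 43.9]]
lug top wrist at z 65 [[20.7 43.9]]
handle end wrist 105 [[-44.4  43.8]]
handle end wrist 110 [[-45.   43.8]]
```

Run:
```python
from h import *
im=cv2.imread('pics/w4.png'); im2=cv2.imread('pics/w3.png')
g=cv2.cvtColor(im,6)
print([(r,int(g[r,314:322].mean())) for r in range(195,245)])
for r in range(200,244,4): print(r, lane.__name__, [((ray('wrist',[[318,r]],z)[:,:2]-t)@Rm)[0,0].round(1) for z in(21,31,36,45,55,65)])
```

```text
[(195, 113), (196, 117), (197, 118), (198, 115), (199, 107), (200, 99), (201, 95), (202, 99), (203, 120), (204, 149), (205, 164), (206, 169), (207, 171), (208, 158), (209, 135), (210, 116), (211, 109), (212, 108), (213, 102), (214, 99), (215, 102), (216, 111), (217, 114), (218, 115), (219, 140), (220, 185), (221, 215), (222, 225), (223, 226), (224, 226), (225, 225), (226, 224), (227, 223), (228, 221), (229, 217), (230, 214), (231, 220), (232, 228), (233, 232), (234, 225), (235, 194), (236, 166), (237, 155), (238, 154), (239, 154), (240, 153), (241, 154), (242, 153), (243, 153), (244, 153)]
200 lane [np.float64(26.6), np.float64(23.2), np.float64(21.5), np.float64(18.5), np.float64(15.1), np.float64(11.7)]
204 lane [np.float64(30.4), np.float64(26.9), np.float64(25.1), np.float64(21.9), np.float64(18.4), np.float64(14.9)]
208 lane [np.float64(34.3), np.float64(30.6), np.float64(28.8), np.float64(25.5), np.float64(21.8), np.float64(18.1)]
212 lane [np.float64(38.2), np.float64(34.3), np.float64(32.4), np.float64(29.0), np.float64(25.2), np.float64(21.3)]
216 lane [np.float64(42.1), np.float64(38.1), np.float64(36.1), np.float64(32.6), np.float64(28.6), np.float64(24.6)]
220 lane [np.float64(46.0), np.float64(41.9), np.float64(39.9), np.float64(36.2), np.float64(32.1), np.float64(27.9)]
224 lane [np.float64(50.0), np.float64(45.8), np.float64(43.6), np.float64(39.8), np.float64(35.5), np.float64(31.3)]
228 lane [np.float64(54.0), np.float64(49.6), np.float64(47.4), np.float64(43.5), np.float64(39.0), np.float64(34.6)]
232 lane [np.float64(58.1), np.float64(53.5), np.float64(51.3), np.float64(47.2), np.float64(42.6), np.float64(38.0)]
236 lane [np.float64(62.2), np.float64(57.5), np.float64(55.1), np.float64(50.9), np.float64(46.2), np.float64(41.5)]
240 lane [np.float64(66.3), np.float64(61.4), np.float64(59.0), np.float64(54.6), np.float64(49.8), np.float64(44.9)]
```

The two-view check puts the lug top at about (35, 55), which matches the nose down in the groove. On the land it would be at about z 64. Next I'll close the fingers and come down on the keeper side of the handle.

```bash
python3 -m jog '[[[0,0,0,20,0,0,0],[0,0,0,21,0,0,0],[0,0,0,0,0,0,0],[0,0,0,0,0,24,0],[0,0,0,0,0,24,0],[0,0,0,0,0,0,0]]]' 20; python3 -m jog '[[[0,0,0,4,0,0,0],[0,0,0,4,0,0,0],[0,0,0,4,0,0,0],[0,0,0,0,0,0,0]]]' 20;  python3 -m jog '[[[0,0,0,4,0,-1,0],[0,0,0,4,0,-2,0],[0,0,0,4,0,-2,0],[0,0,0,0,0,0,0]]]' 20
```

```text
time: 14.8
ee_pos: [508.7, 18.0, 100.2]
ee_rot: [-3.141, 0.007, -0.109]
contact_force: [-0.8, 0.3, -0.3]
gripper_width: -0.001
grasp_force: 0.0
time: 15.3
ee_pos: [524.5, 16.1, 103.4]
ee_rot: [3.142, -0.001, -0.109]
contact_force: [0.1, -0.2, 0.7]
gripper_width: 0.004
grasp_force: 0.0
time: 15.8
ee_pos: [535.2, 15.0, 107.4]
ee_rot: [-3.141, 0.001, -0.109]
contact_force: [-2.1, 0.8, -0.7]
gripper_width: -0.001
grasp_force: 1.1
```

```bash
python3 -m jog '[[[0,0,0,4,0,0,0],[0,0,0,4,0,0,0],[0,0,0,4,0,0,0],[0,0,0,0,0,0,0]]]' 20;  python3 -m jog '[[[0,0,0,4,0,0,0],[0,0,0,4,0,0,0],[0,0,0,4,0,1,0],[0,0,0,0,0,0,0]]]' 20
```

```text
time: 16.3
ee_pos: [547.1, 13.7, 107.2]
ee_rot: [-3.142, 0.001, -0.109]
contact_force: [-3.1, 0.3, -2.5]
gripper_width: -0.002
grasp_force: 1.9
time: 16.8
ee_pos: [559.9, 12.3, 106.9]
ee_rot: [-3.142, -0.001, -0.109]
contact_force: [-4.2, -0.1, -1.1]
gripper_width: -0.0
grasp_force: 1.6
```

```bash
python3 -m jog '[[[0,0,0,4,0,1.5,0],[0,0,0,4,0,2,0],[0,0,0,0,0,0,0]]]' 20;  python3 -m jog '[[[0,0,0,4,0,2.5,0],[0,0,0,4,0,3,0],[0,0,0,0,0,0,0]]]' 20;  python3 -m jog '[[[0,0,0,3,0,4,0],[0,0,0,3,0,4,0],[0,0,0,0,0,0,0]]]' 20
```

```text
time: 17.18
ee_pos: [568.2, 11.3, 103.5]
ee_rot: [-3.142, -0.001, -0.109]
contact_force: [-3.6, 0.8, -1.2]
gripper_width: 0.001
grasp_force: 1.1
time: 17.55
ee_pos: [576.5, 10.4, 97.9]
ee_rot: [-3.142, -0.002, -0.109]
contact_force: [-1.5, -0.2, 1.2]
gripper_width: 0.002
grasp_force: 0.5
time: 17.92
ee_pos: [582.5, 9.7, 90.1]
ee_rot: [3.142, -0.002, -0.109]
contact_force: [0.5, 0.4, 1.0]
gripper_width: -0.001
grasp_force: 0.3
```

Run:
```python
from h import *
im=snap('scene','s5.png'); w=snap('wrist','w5.png'); tp=snap('top','t5.png')
def jp(n,P): P=np.atleast_2d(P); return proj(n,np.c_[P[:,:2]@Rm.T+t,P[:,2]])
print(jp('wrist',[[35,46,55],[25,46,55],[30,46,31]]), jp('top',[[30,46,31]]),jp('scene',[[30,46,31]]))
o=np.zeros((590,800,3),np.uint8); o[:495,:400]=cv2.resize(im[145:244,345:425],(400,495),interpolation=cv2.INTER_CUBIC)
u,v=jp('wrist',[[15,46,40]])[0].astype(int); cr=w[max(0,v-60):v+60,u-40:u+40]; o[:590,402:796]=cv2.resize(cr,(394,590),interpolation=cv2.INTER_CUBIC); print(u,v,cr.shape)
cv2.imwrite('pics/c6.png',o)
```

```text
[[321.87945762 394.37449167]
 [321.92681036 383.90904152]
 [321.60311014 361.94287457]] [[375.95833038 267.80500301]] [[404.87067972 215.14090975]]
321 356 (104, 80, 3)
```

View pics/c6.png

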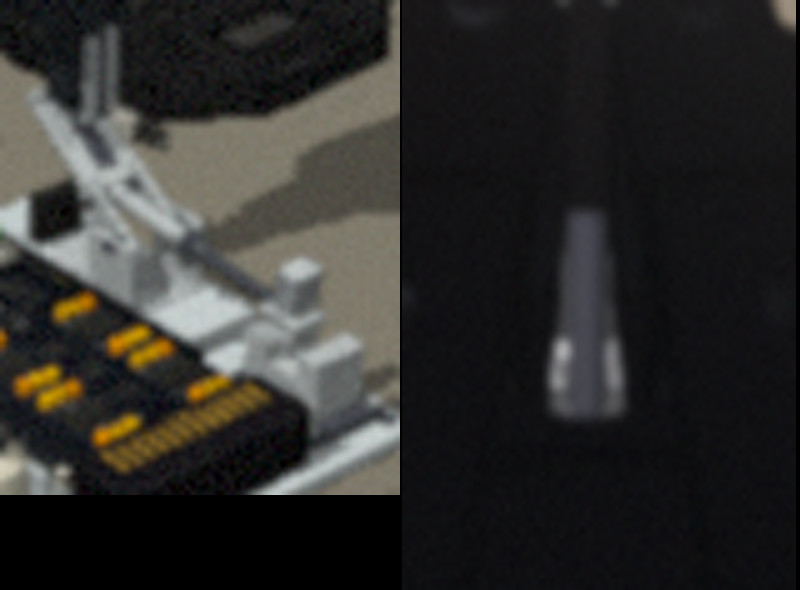

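The last picture shows the lug at about (405,197) in the scene view, almost where it was. The board has moved about (+2,+4) px towards the connector, so the claw is hooked and the carriage is being drawn in. I'll keep closing.

```bash
python3 -m jog '[[[0,0,0,3,0,4,0],[0,0,0,2,0,4,0],[0,0,0,0,0,0,0]]]' 20;  python3 -m jog '[[[0,0,0,2,0,4,0],[0,0,0,1,0,4,0],[0,0,0,0,0,0,0]]]' 20;  python3 -m jog '[[[0,0,0,1,0,4,0],[0,0,0,0,0,4,0],[0,0,0,0,0,0,0]]]' 20
```

```text
time: 18.45
ee_pos: [586.3, 9.4, 81.3]
ee_rot: [-3.141, 0.0, -0.109]
contact_force: [-0.6, 0.5, -0.2]
gripper_width: 0.001
grasp_force: 0.0
time: 18.82
ee_pos: [589.0, 9.1, 73.2]
ee_rot: [-3.141, 0.001, -0.109]
contact_force: [0.1, 0.2, -0.5]
gripper_width: -0.002
grasp_force: 0.0
time: 19.2
ee_pos: [589.7, 9.0, 65.1]
ee_rot: [-3.142, 0.001, -0.109]
contact_force: [0.1, -0.1, 0.3]
gripper_width: -0.001
grasp_force: 0.0
```

Contact force has gone to zero, so I'll work out numerically where the handle is.

Run:
```python
from h import *
print('handle end at s5:',lane('scene',[[353,163.5]],46),lane('scene',[[353,163.5]],32))
def jp(n,P): P=np.atleast_2d(P); return proj(n,np.c_[P[:,:2]@Rm.T+t,P[:,2]]).round(0).tolist()
print('tip s5',jp('scene',[[-91.6,45,82],[-102.6,45,82]]))
im=snap('scene','s6.png');top=snap('top','t6.png')
for d in(0,15,30,41,60,90):
    a=np.radians(d); print(d,jp('scene',[[-56-70*np.cos(a),46,45+70*np.sin(a)],[-56-22*np.cos(a),46,45+22*np.sin(a)]]))
g=cv2.cvtColor(im,6);g5=cv2.cvtColor(cv2.imread('pics/s5.png'),6)
# coarse ascii grey of the lever region, half-res
for nm,G in(('s5',g5),('s6',g)):
    print(nm)
    for r in range(150,206,2): print(r,' '.join('%3d'%G[r,c] for c in range(338,392,2)))
```

```text
handle end at s5: [-115.8   81.4] [-99.4  91.9]
tip s5 [[361.0, 168.0], [357.0, 166.0]]
0 [[350.0, 178.0], [365.0, 187.0]]
15 [[350.0, 170.0], [366.0, 184.0]]
30 [[353.0, 164.0], [367.0, 182.0]]
41 [[355.0, 160.0], [367.0, 181.0]]
60 [[361.0, 156.0], [369.0, 180.0]]
90 [[374.0, 158.0], [373.0, 181.0]]
s5
150 124 122 115  40   9  31  19  31  20  15  22  25  27  31  58  49  32  26  23  21  23  24  24  24  24  14  27
152 121 123 108  29  26   9  20  25  19  18  16  18  54  61  75  65  19  29  18  23  19  17  32  29  30  17  45
154 123 119 116  58  16   8  25  13  27  16  24  22  76  79  79  65  18  25  28  24  22  17  24  25  34  27  22
156 120 117 121 114  55  14  20  23  16  18  16  24  70  75  75  67  23  21  25  22  11  26  12  28  24  23  32
158 117 121 120 122 117  75  31  27  26  28  26  28  78  82  78  66  20  27  20  29  25  28  25  31  30  28  35
160 121 121 123 120 123 122 118  93  48  36  31  27  78  82  80  63  24  25  21  18  23  23  28  25  26  30  25
162 120 121 123 123 120 120 124 132  78  28  30  40 100  80  76  56  23  19  18  15  17  32  30  26  22  24   2
164 120 12
[... 4780 characters left out ...]
 186 134  86 124  82  78  78
194  62  29 132 127  98  82 108 139 163 167 178 179 162 129  80 126 157 127 103 120 150 101  70  83  80  99 106
196  28  19 111 136 104  66  29  65 137 172 180 178 161 138 122 132 137 111 106  90  80  60  76  91  74 114 120
198  41  35  18  53  34  13  18  31  32  76 134 162 162 141 136 132 136 100  92 119 107  77  66  75  66  81 107
200  48  46  44  35  19  17  22  20  20  36  38  89 140 136 132 137 134  98  91  92 117 119  96  95  85  63  69
202  36  37  33  44  46  42  33  29  13  25  26  19  50  88 125 135 133  97  99  99 114 164 161 144 128 110  79
204  45  62  83  43  30  35  29  34  25  27  32  65  97  44  55 108 126 104 113 126 152 180 188 196 187 131 128
```

Run:
```python
from h import *
I={k:cv2.imread('pics/%s.png'%k) for k in('s0' if 0 else 'scene0','s4','s5','s6')}
def m(a,b,x,y,w,h):
    T=I[a][y:y+h,x:x+w]; S=I[b][y-15:y+h+15,x-15:x+w+15]; S=cv2.resize(S,None,fx=4,fy=4,interpolation=2);T=cv2.resize(T,None,fx=4,fy=4,interpolation=2)
    r=cv2.matchTemplate(S,T,5); _,v,_,l=cv2.minMaxLoc(r); return round(v,2),l[0]/4-15,l[1]/4-15
for a,b in(('s4','s5'),('s5','s6')):
    print(a,b,'lug',m(a,b,398,194,14,16),'board golds',m(a,b,325,195,70,35))
print('scene0->s4 board',m('scene0','s4',325,195,70,35))
def jp(n,P): P=np.atleast_2d(P); return proj(n,np.c_[P[:,:2]@Rm.T+t,P[:,2]])
print('board px per 6.5mm',jp('scene',[[-20,-20,30]])-jp('scene',[[-26.5,-20,30]]))
def lug(px,a,pz):  # lug centre for pin px,pz and down angle a
    return [px+90*np.cos(a)+11.5*np.sin(a),46,pz-90*np.sin(a)+11.5*np.cos(a)]
print('lug px: s4 hooked',jp('scene',[lug(-56.6,.33,64.4)]),'s5 hooked(L+4)',jp('scene',[[lug(-70,.2,58)[0]+4,46,lug(-70,.2,58)[2]]]),'s6 hooked closed',jp('scene',[[lug(-75,.13,47)[0]+8,46,lug(-75,.13,47)[2]]]),'s6 unhooked on land',jp('scene',[lug(-81,.02,47)]))
```

```text
s4 s5 lug (0.81, -1.5, -1.0) board golds (0.95, 2.5, 1.5)
s5 s6 lug (0.95, -0.75, -0.25) board golds (0.99, 0.0, 0.0)
scene0->s4 board (0.98, -0.5, -0.25)
board px per 6.5mm [[2.33578085 1.45089933]]
lug px: s4 hooked [[406.27318655 208.52631451]] s5 hooked(L+4) [[403.32281013 204.31692095]] s6 hooked closed [[402.87474683 206.36279649]] s6 unhooked on land [[397.44135998 198.53487607]]
```

The board moved its full 6.5 mm and the lug stayed put, so the latch is hooked and the carriage is home. I'll press the lever flat.

```bash
python3 -m jog '[[[0,0,0,1,0,3,0],[0,0,0,1,0,3,0],[0,0,0,0,0,0,0]]]' 20;  python3 -m jog '[[[0,0,0,0,0,1.5,0],[0,0,0,0,0,1.5,0],[0,0,0,0,0,0,0]]]' 20;  python3 -m jog '[[[0,0,0,0,0,1,0],[0,0,0,0,0,1,0],[0,0,0,0,0,0,0]]]' 20
```

```text
time: 19.68
ee_pos: [592.0, 8.7, 59.3]
ee_rot: [-3.142, 0.001, -0.109]
contact_force: [0.1, -0.5, 0.6]
gripper_width: -0.0
grasp_force: 0.0
time: 20.05
ee_pos: [592.1, 8.7, 56.6]
ee_rot: [3.142, 0.0, -0.109]
contact_force: [-0.3, 0.2, -0.2]
gripper_width: 0.002
grasp_force: 0.0
time: 20.42
ee_pos: [592.4, 8.7, 55.5]
ee_rot: [3.142, -0.0, -0.109]
contact_force: [-2.3, -0.2, 5.8]
gripper_width: 0.003
grasp_force: 2.4
```

```bash
python3 -m jog '[[[0,0,0,0,0,1,0],[0,0,0,0,0,0.7,0],[0,0,0,0,0,0,0]]]' 20;  python3 -m jog '[[[0,0,0,0,0,-10,0],[0,0,0,0,0,-40,0],[0,0,0,0,0,-50,0],[0,0,0,0,0,-50,0],[0,0,0,0,0,0,0]]]' 20
python3 - <<'E'
from h import *
snap('scene','s7.png'); snap('top','t7.png')
I={k:cv2.imread('pics/%s.png'%k) for k in('s4','s6','s5','s7','scene0')}
def m(a,b,x,y,w,h):
    T=I[a][y:y+h,x:x+w]; S=I[b][y-15:y+h+15,x-15:x+w+15]; S=cv2.resize(S,None,fx=4,fy=4,interpolation=2);T=cv2.resize(T,None,fx=4,fy=4,interpolation=2)
    r=cv2.matchTemplate(S,T,5); _,v,_,l=cv2.minMaxLoc(r); return round(v,2),l[0]/4-15,l[1]/4-15
print('lug',m('s6','s7',398,194,14,16),'board',m('s6','s7',325,195,70,35),'spool',m('scene0','s7',305,160,26,30),'bottle',m('scene0','s7',330,228,22,40),'sink',m('scene0','s7',424,232,28,22))
def jp(n,P): P=np.atleast_2d(P); return proj(n,np.c_[P[:,:2]@Rm.T+t,P[:,2]]).round(1).tolist()
for d in(0,5,10,20):
    a=np.radians(d); print(d,[jp('scene',[[-55-70*np.cos(a),y,47+70*np.sin(a)]])[0] for y in(32,60)])
G=cv2.cvtColor(I['s7'],6)
for r in range(162,204,2): print(r,' '.join('%3d'%G[r,c] for c in range(334,386,2)))
E
```

```text
time: 20.8
ee_pos: [592.4, 8.7, 55.2]
ee_rot: [3.141, -0.0, -0.109]
contact_force: [-4.8, 0.8, 13.4]
gripper_width: -0.001
grasp_force: 6.4
time: 21.42
ee_pos: [596.1, 8.3, 209.1]
ee_rot: [3.141, -0.012, -0.109]
contact_force: [-0.4, -0.7, -0.3]
gripper_width: -0.001
grasp_force: 0.0
lug (0.98, -0.25, -0.25) board (0.99, 0.0, 0.0) spool (0.99, 0.0, 0.0) bottle (0.98, 0.0, 0.0) sink (0.99, 0.0, 0.0)
0 [[344.6, 179.4], [355.2, 175.3]]
5 [[344.7, 176.8], [355.3, 172.7]]
10 [[344.9, 174.2], [355.6, 170.1]]
20 [[345.9, 169.5], [356.7, 165.4]]
162 122 116 118 117 118 119 118 117 121 119  82  27  24  35  46  30   6  25  21  15  18  17  12  26  27  27
164 121 120 117 120 121 120 118 120 118 121 118  80  27  78 130 121  67  30  18  26  19  21  24  27  19  26
166 103 118 119 122 119 120 118 121 120 120 120 114  77  36  69 143 163 125  69  38  23  17  23  19  10  25
168  58  77 100 113 122 122 120 116 121 121 120 119 114  92  61  79 136 154 145  88  32  30  36  31  35  32
170  67  68  77  76 110 118 122 120 119 117 121 119 123 117 120 110 126 127 132  56  34  52  92 114 112 112
172  85  82  65 
[... 1011 characters left out ...]
  91 115 151 156 168 172 176 152 135 131 116 117 136
192 181 179 149  72  74  69 102 148 130  48  41  75 117 131 116 141 149 127 151 166 174 180 155 119 112 130
194 160 126  63  35 138 131 102  80 108 134 158 162 178 177 151 130  74 129 154 115 122 151 174 132  80  95
196  48  25  22  10 110 140 100  62  27  61 130 159 164 173 157 132 120 129 135  99 100  90 110  69  70 100
198  33  40  40  35  26  44  32  21  22  25  37  77 130 154 153 134 131 129 127  98  90  90  87  56  68  77
200  41  40  42  47  41  35  28  23  22  17  22  37  37  87 137 132 132 130 130  98  93  92  93  92  81  82
202  51  44  39  41  29  46  43  41  34  27  14  18  29  23  52  85 126 132 129  96  96  96 112 160 155 120
```

Run:
```python
from h import *
print(env.sign_off())
```

```text
the job is handed in; nothing more can be done
None
```

The job is handed in at about 21.5 s: from force readings and images, the claw is hooked under the keeper lip, the lever is flat on its stop and the carriage is home, the bystanders have not moved, and the highest handle force I read was about 14 N; the judging itself returned no verdict.

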